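# Load a round specimen on the microscope stage

### The arm

A 6-joint arm with a two-finger parallel gripper is mounted at the origin on the work surface. World frame = base frame: x ahead of the robot, y to its left, z up, the work surface at z = 0. Lengths are in m, angles in rad, forces in N, time in s.
With the tool pointing down it reaches from about 0.3 to 0.875 m from the base axis. Payload 6.4 kg.
Tool frame: the origin (TCP) lies between the finger pads; the fingertips stand 22 mm ahead of it and the grasp point (between the pads) lies 3 mm ahead of it; z points along the fingers, y is the line along which they close (so a half turn about z gives the same grasp; the last joint's range is limited). The gripper opens to 85 mm and grips with 20 to 120 N. Pads are 22 mm wide; open, the fingers measure 114 mm over their backs; the gripper's body (76 mm by 85 mm) begins 54 mm behind the grasp point. The pads swing forward as they close: fully open they stand 13 mm farther back than shut.
Start: joints at [-1.375, 0.181, 1.607, -0, 1.354, -0.206], TCP at [0.225, -0.529, 0.253] pointing down, gripper open.
Joint ranges: [-2.99, 2.99], [-0.89, 2.07], [0.3, 2.58], [-1.14, 4.28], [0, 2.63], [-3.12, 3.12]. Speed limits (rad/s): [2.57, 2.57, 3.01, 3.14, 3.14, 3.14].

### API

Orientations are given as a unit quaternion [w, x, y, z].
In Python, from bench import ctrl, imaging, workorder gives the robot as it stands.
- The arm moves only by the shell command python3 -m pendant 'ROWS' [OPENING]. ROWS is JSON, a list of rows, each a list of 4 numbers: the shift along the tool's x, y, z in cm, then the turn about the tool's z in degrees. In form: [[dx, dy, dz, roll], ...]. A call has 1 to 12 rows; each row is the pose to reach, as a shift and turn from the pose commanded when the call began, along the tool's axes at that moment; what a row does not reach only later rows make up. A row lasts 1/12 s, in which the tool goes at most 41.7 mm and 7.16 degrees, less where a joint would pass 70% of its speed; a pose out of reach is approached as far as the arm can. A call with a gripper value outside its range is refused whole. OPENING is the opening, from 0 (shut) to 1 (fully open), set as the call begins (- or left out, the last holds). The fingers move at their own pace and stop on an object; the grip force is fixed at half the most. Time passes only in rows, so rows that repeat a pose let the fingers close. It gives the time, the measured TCP pose, the force, the opening and the grip force at its end, in the units of the state.
- ctrl.get_obs(): the state, without advancing time (a new reading comes with each control period).
- imaging.camera(name): name is "scene" or "top" or "wrist"; returns the picture (400x640x3 uint8, red, green, blue); there is no depth.
- imaging.camera_info(name): a dict with "K" (3x3 intrinsics, pixels), "k1" (the pictures are not rectified: a ray, as slopes to the right and down, at radius r is drawn at 1 + k1 r^2 times it, then the intrinsics apply), "T" (4x4, takes a point from camera to world coordinates); the wrist camera has in their place "tool_from_camera" (4x4, takes a point from camera to tool coordinates, whose origin is the TCP and whose axes are the flange's). Camera axes: x right, y up, looking along -z (the intrinsics and any distortion apply to the point x, -y, -z); pixel columns grow to the right and rows downward; lengths in m; the calibration is good to about 2 mm. A picture is of the moment at which its call begins: read the wrist's pose just before it. camera_info takes no time and is no camera call.
- workorder.hand_in(): hands the job in; it is judged then, once.
The state is a dict: "time_s": time; "q": joint angles; "dq": joint speeds; "joint_efforts": joint torques, N m; "eef_pos": TCP position; "eef_rot": TCP orientation; "wrist_force": force on the tool from outside, world axes, zero at the start; "torque": the same for the moment, N m; "opening": opening from 0.0 (shut) to 1.0 (fully open); "grasp_force": force on a finger pad.
Only numpy, scipy, OpenCV 4.12 (cv2) and the standard library are available. Lean on these libraries where they do the work, as an engineer would, in place of code of your own. Each camera call takes 0.05 s, during which the arm holds its last target. There are 200 camera calls.

### The job

Load the round green specimen on the microscope's stage: bring it straight up to the long fence, then push it along the fence, flat on the plate and never away from the fence, past the orange sprung roller until it is firmly home against the steel stop bar and the roller holds it there. The place of the stop bar is not known exactly, so feel for it and never press the specimen with more than 25 N. Then let go, and leave everything else alone.

Things in the scene. Friction and masses are not known exactly. Their poses are not given: they have to be found in the camera images.
- stage: Fixed measuring microscope, its black stage plate drawn out for loading. Frame: origin at desk level below the face of the fence, near mid-fence; z up, y along the fence towards the stop bar and the microscope stand, x squarely into the fence, away from the robot. In mm: plate top z 70, spanning x -200 to 25, y -250 to 210. Loose small mounts also stand on it.
- fence_start (a point): The foot of the fence's face (on the plate top) at the fence's -y end, stage x 0, y -250, z 70. The fence is a straight, fixed aluminium bar along the far side of the plate: face at stage x 0, 16 mm thick, 18 mm high.
- fence_end (a point): The same at the fence's +y end (stage y 210). Before it a steel stop bar stands across the plate from the fence out to x -118: 14 mm high, 16 mm thick, clamped fast. Its face, looking to -y, is set anew each time somewhere between 120 and 180 mm before this point (stage y 30 to 90); its place is not measured. The stop is rigid: the force rises steeply there.
- clip (a joint): Angle (rad) of the sprung arm pivoted at the stop bar's outer end: 0 at rest, about 0.09 with the specimen home. It reaches to -y and carries a free orange roller, 16 mm wide, that has its axis 97 mm from the fence face, 55 mm before the stop face, and is pushed 7 mm aside. Passing it takes 4 to 10 N of push, friction included. Home, it keeps the specimen in the corner, but does not draw it there.
- puck: The specimen: round flat mount of dark green resin, grey polished slice on top, 96 mm wide, 26 mm high, 0.24 to 0.38 kg, too wide to grip. Origin: centre of its underside, z up. It lies loose on the plate 20 to 70 mm clear of the fence, at stage y -190 to -140; friction about 0.3. Touching the fence its origin is 48 mm from the face; home, also 48 mm from the stop face.

How it is judged:
On the way, in this order (a step that is already met when the one before it is completed fails the run):
1. the specimen is brought up against the fence, still well before the roller (x of puck in the frame of stage above -0.0505 m and y of puck in the frame of stage below -0.085 m), for 0.2 s.
2. the specimen is home: against the fence, pressing on the stop bar, with the roller bearing on it (contact force between puck and stop_bar_c0 above 0.3 N and x of puck in the frame of stage above -0.0505 m and value of joint clip above 0.06 rad), for 0.3 s.
At the end, for the whole second after the job is handed in: The specimen lies at rest, flat on the stage plate (within 3 mm and 0.05 rad), against the fence (gap under 2.5 mm), touching the stop bar with more than 0.3 N, with the roller of the sprung arm bearing on it (arm turned by more than 0.06 rad) (all of step 2 and z of puck in the frame of stage below 0.073 m and angle between puck's own z axis and vertical below 0.05 rad and linear speed of puck below 0.005 m/s).
It fails at once if the specimen is pressed with more than 25 N by the gripper or arm (contact force between any of the fingers, the arm and puck above 25 N).
It fails at once if the specimen is pushed towards the stop while more than 8 mm away from the fence (y of puck in the frame of stage above -0.085 m and x of puck in the frame of stage below -0.056 m).
It fails at once if the specimen is lifted more than 8 mm off the plate, falls off it or tips by more than 0.12 rad (z of puck in the frame of stage above 0.078 m or z of puck in the frame of stage below 0.06 m or angle between puck's own z axis and vertical above 0.12 rad).
It fails at once if one of the other things on the stage or desk is moved by more than 15 mm (distance of any of mount_red, mount_black, petri, canister, mug, cleaner, mouse, driver from where it was at the start of the episode above 0.015 m).
It also fails if it takes over 54 s, if anything falls off the work surface, if the arm or the gripper's body presses on something with over 40 N, if the wrist force passes 120 N, or if a joint passes its speed limit or range.

## Working session

There is one attempt and no reset: what is moved stays moved. The work goes in short steps, Python scripts to look and compute and a shell command to move; the robot and the scene stay as the last step left them, time stands still between calls to the robot, and variables do not carry over. Pictures are saved under pics/ and viewed, at most 10 in all, crops included, and the job is handed in when it is done.

```bash
mkdir -p pics; ls; python3 - <<'E'
from bench import ctrl, imaging
import cv2
for n in ("scene","top"):
    cv2.imwrite(f"pics/{n}0.png",imaging.camera(n)[:,:,::-1]); print(n,imaging.camera_info(n))
print(imaging.camera_info("wrist")); print(ctrl.get_obs())
E
```

```text
pics
scene {'K': array([[379.25164888,   0.        , 325.13564757],
       [  0.        , 379.25164888, 202.67768369],
       [  0.        ,   0.        ,   1.        ]]), 'k1': -0.06800873000788137, 'T': array([[-0.23268475, -0.75824153,  0.60903825,  1.06087676],
       [ 0.97252521, -0.18607191,  0.13989981,  0.1253251 ],
       [ 0.00724706,  0.62485761,  0.7807051 ,  0.68080265],
       [ 0.        ,  0.        ,  0.        ,  1.        ]])}
top {'K': array([[364.43954552,   0.        , 316.63355452],
       [  0.        , 364.43954552, 199.99124389],
       [  0.        ,   0.        ,   1.        ]]), 'k1': -0.03342674571100265, 'T': array([[ 0.03772629,  0.97846215, -0.20294963,  0.41117039],
       [-0.99926824,  0.03565871, -0.0138359 ,  0.01557047],
       [-0.00630099,  0.20332309,  0.97909142,  0.89495062],
       [ 0.        ,  0.        ,  0.        ,  1.        ]])}
{'K': array([[321.46743791,   0.        , 315.38755005],
       [  0.        , 321.46743791, 196.38114089],
       [  0.        ,   0.        ,   1.        ]]), 'k1': -0.06534747078265085, 'tool_from_camer
[... 335 characters left out ...]
00e+00]])}
{'time_s': 0.1, 'q': array([-1.37531272e+00,  1.81491970e-01,  1.60792100e+00, -1.26031337e-05,
        1.35385393e+00, -2.06292667e-01]), 'dq': array([-0.0010313 , -0.00062069, -0.00258007,  0.00092765,  0.00169554,
        0.00055029]), 'joint_efforts': array([ 1.09101416e-03, -4.45878518e+01, -3.52240062e+01, -3.15576935e-04,
        4.15230577e-03,  1.06231235e-05]), 'eef_pos': array([ 0.22477596, -0.52871703,  0.25245378]), 'eef_rot': array([-8.37141947e-04,  9.79889131e-01,  1.99540948e-01, -1.62840740e-06]), 'wrist_force': array([-0.06656072,  0.41389803, -0.46167842]), 'torque': array([0.02841591, 0.00193406, 0.01370781]), 'grasp_force': 0.0, 'opening': 1.0052954679307973}
```

View pics/top0.png

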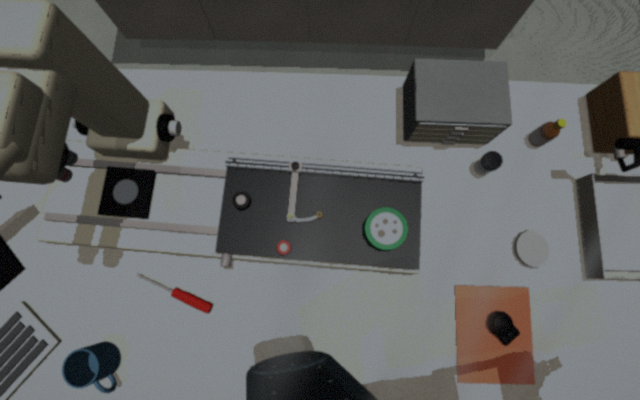

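View pics/scene0.png

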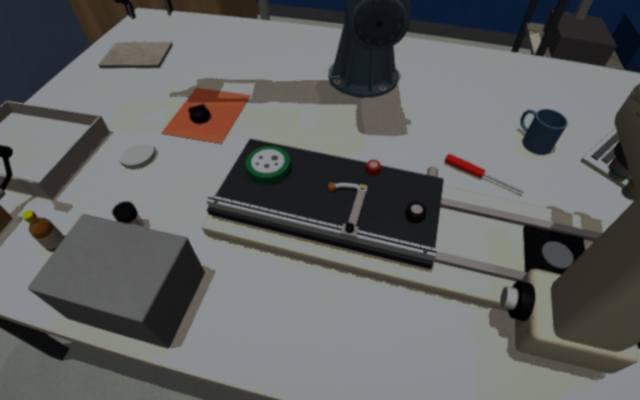

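The top view shows the puck at about (386,228). The fence runs from (228,163) to (420,178), the stop bar is near column 295 and the roller is at (319,215). The red mount is at (283,247) and the black one at (242,200). I'll zoom in to place the fence edges.

```bash
cat > h.py <<'E'
import numpy as np, cv2
from bench import ctrl, imaging
from scipy.spatial.transform import Rotation as R
def Tcam(n,ci,obs=None):
    if n!="wrist": return ci["T"]
    o=obs; T=np.eye(4); q=o["eef_rot"]; T[:3,:3]=R.from_quat([q[1],q[2],q[3],q[0]]).as_matrix(); T[:3,3]=o["eef_pos"]
    return T@ci["tool_from_camera"]
def cast(n,px,z,obs=None):
    ci=imaging.camera_info(n); T=Tcam(n,ci,obs)
    u=cv2.undistortPoints(np.array(px,float).reshape(-1,1,2),ci["K"],np.array([ci["k1"],0,0,0,0.]))[:,0]
    d=np.c_[u[:,0],-u[:,1],-np.ones(len(u))]@T[:3,:3].T
    return T[:3,3]+d*((z-T[2,3])/d[:,2])[:,None]
def project(n,P,obs=None):
    ci=imaging.camera_info(n); T=np.linalg.inv(Tcam(n,ci,obs)); p=np.atleast_2d(P)@T[:3,:3].T+T[:3,3]
    return cv2.projectPoints((p*[1,-1,-1]).reshape(-1,1,3),np.zeros(3),np.zeros(3),ci["K"],np.array([ci["k1"],0,0,0,0.]))[0][:,0]
def green(im):
    h=cv2.cvtColor(im,cv2.COLOR_RGB2HSV); return cv2.inRange(h,(55,90,40),(85,255,255))
def puck(n,im,obs=None,z=0.096):
    c=max(cv2.findContours(green(im),cv2.RETR_EXTERNAL,cv2.CHAIN_APPROX_NONE)[0],key=cv2.contourArea)
    P=cast(n,cv2.convexHull(c)[:,0],z,obs)[:,:2].astype(np.float32)
    return cv2.minEnclosingCircle(P), cv2.boundingRect(c)
E
python3 - <<'E'
from h import *
for n in ("top","scene"):
    im=cv2.imread(f"pics/{n}0.png")[:,:,::-1].copy(); print(n,puck(n,im))
im=cv2.imread("pics/top0.png")
cv2.imwrite("pics/topcrop.png",cv2.convertScaleAbs(cv2.resize(im[150:280,210:430],None,fx=3.6,fy=3.6,interpolation=cv2.INTER_CUBIC),alpha=1.8))
im=cv2.imread("pics/scene0.png")
cv2.imwrite("pics/scenecrop.png",cv2.convertScaleAbs(cv2.resize(im[135:275,195:455],None,fx=3,fy=3,interpolation=cv2.INTER_CUBIC),alpha=1.8))
E
```

```text
top (((0.5192568898200989, -0.12789715826511383), 0.04893398657441139), (364, 207, 44, 44))
scene (((0.5210713744163513, -0.12880632281303406), 0.04978783428668976), (245, 146, 45, 32))
```

View pics/topcrop.png

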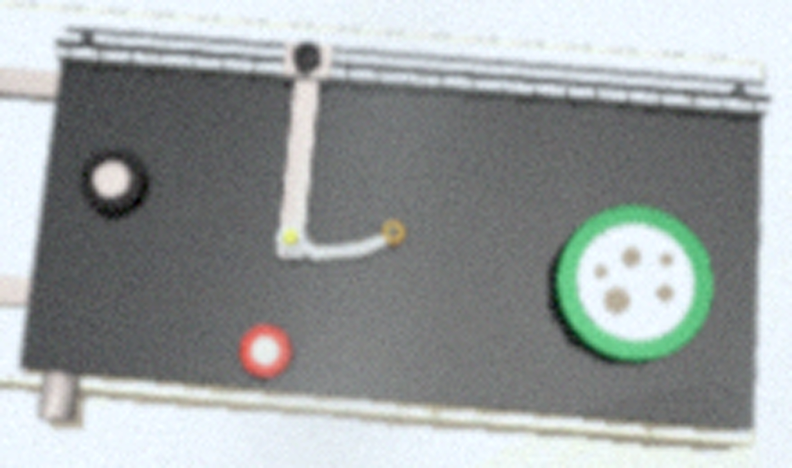

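View pics/scenecrop.png

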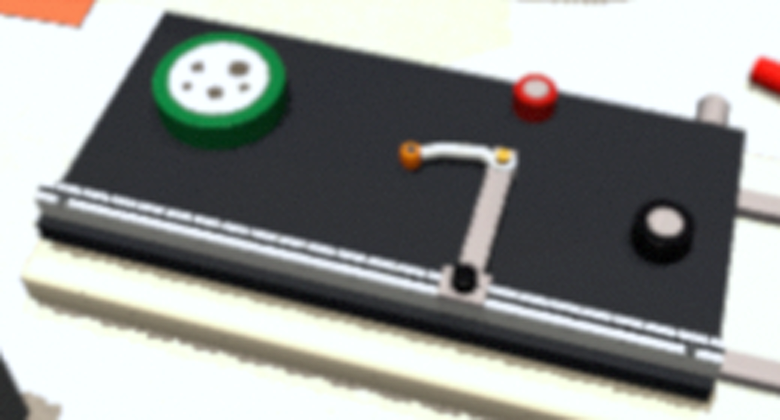

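The crop shows the fence foot running from (62,58) to (762,110), the front plate corners at (22,370) and (750,430), the stop face near (308,160) and the roller at (393,232).

```bash
python3 - <<'E'
from h import *
f=lambda a:(np.array(a,float)+.5)/3.6+[209.5,149.5]
g=lambda a:(np.array(a,float)+.5)/3+[194.5,134.5]
P=cast("top",f([(62,59),(762,111),(22,370),(750,430)]),.07)[:,:2]; print(P, np.linalg.norm(P[0]-P[1]),np.linalg.norm(P[0]-P[2]))
# red lip
S=cast("scene",g([(165,12),(745,130)]),.07)[:,:2]; print("scene front corners",S)
d1=P[0]-P[1]; d2=P[2]-P[3]; d3=S[1]-S[0]
for d in(d1,d2,d3): print(np.degrees(np.arctan2(d[1],d[0])))
d=d1/np.linalg.norm(d1)+d2/np.linalg.norm(d2)+d3/np.linalg.norm(d3); yv=d/np.linalg.norm(d); xv=np.array([yv[1],-yv[0]])
# fit origin from 4 corners + scene
nom=np.array([[0,.21],[0,-.25],[-.2,.21],[-.2,-.25]]); M=np.c_[xv,yv]
O4=P-nom@M.T; print("O each",O4, S-np.array([[-.2,-.25],[-.2,.21]])@M.T)
O=O4.mean(0); print("yaw",np.degrees(np.arctan2(-xv[1]*-1,xv[0])),"O",O,"x",xv,"y",yv)
np.savez("st.npz",O=O,xv=xv,yv=yv)
st=lambda p:(np.array(p)-O)@M
print("puck",st([[.5193,-.1279],[.5211,-.1288]]))
print("stop face,foot ~",st(cast("top",f([(318,160),(318,90)]),.084)[:,:2]),"roller",st(cast("top",f([(393,232)]),.09)[:,:2]), "red",st(cast("top",f([(265,352)]),.09)[:,:2]))
print("roller scene",st(cast("scene",g([(410,146)]),.09)[:,:2]))
o=ctrl.get_obs(); print("tcp",st(o["eef_pos"][:2]), R.from_quat(np.roll(o["eef_rot"],-1)).as_matrix())
E
```

```text
[[ 0.65647931  0.24268329]
 [ 0.6377143  -0.21582593]
 [ 0.45317294  0.25011474]
 [ 0.43323438 -0.20441599]] 0.45889304818658394 0.20344214486688222
scene front corners [[ 0.43661236 -0.20518064]
 [ 0.45500268  0.25143463]]
87.65641273585705
87.48825888811155
87.69364174861698
O each [[0.64773219 0.03286554]
 [0.64812753 0.03395711]
 [0.64425225 0.0319664 ]
 [0.64347404 0.03703645]] [[0.64685203 0.0362718 ]
 [0.64608199 0.03328629]]
yaw -2.3872288534944044 O [0.6458965  0.03395638] x [ 0.99913214 -0.04165295] y [0.04165295 0.99913214]
puck [[-0.11974484 -0.16698902]
 [-0.11790891 -0.16781327]]
stop face,foot ~ [[-0.05588205  0.03384104]
 [-0.01008472  0.03797212]] roller [[-0.0992518  -0.01723287]] red [[-0.17945879  0.05492628]]
roller scene [[-0.09846677 -0.01808997]]
tcp [-0.39731806 -0.57972599] [[ 9.20366820e-01  3.91056010e-01 -3.37279513e-04]
 [ 3.91056016e-01 -9.20365418e-01  1.63996272e-03]
 [ 3.30896879e-04 -1.64126246e-03 -9.99998598e-01]]
```

The fence yaw is about -2.4°, the puck is at stage (-119,-167) mm, and the stop is estimated at y≈+37 mm from the roller position. I'll use closed fingers as a flat pusher, moving first to a point behind the puck.

```bash
python3 -m pendant '[[3,-2.4,0,2],[6,-4.8,0,4],[9,-7.3,0,6],[12,-9.7,0,8],[15,-12.1,0,11],[18,-14.5,0,13],[21,-17,1,15],[24,-19.4,2,18],[27,-22,3,20],[30,-24.5,4,22],[33,-27,5,25.4],[35.1,-29.1,6,25.4]]' 0; cat >> h.py <<'E'
def state():
    s=np.load("st.npz"); M=np.c_[s["xv"],s["yv"]]; o=ctrl.get_obs(); m=R.from_quat(np.roll(o["eef_rot"],-1)).as_matrix()
    print("t %.2f tcp stage mm"%o["time_s"],np.round(1e3*(o["eef_pos"][:2]-s["O"])@M,1),"z %.1f"%(1e3*o["eef_pos"][2]),
     "yaw rel stage %.1f"%np.degrees(np.arctan2(*(m[:2,0]@M)[::-1])),"F stage",np.round(np.r_[o["wrist_force"][:2]@M,o["wrist_force"][2]],1),"op %.2f"%o["opening"])
    return s["O"],M,o
E
python3 -c "
from h import *
O,M,o=state(); im=imaging.camera('wrist'); cv2.imwrite('pics/w1.png',im[:,:,::-1]); (c,r),_=puck('wrist',im,o); print((np.array(c)-O)@M,r)
"
```

```text
time_s: 1.1
eef_pos: [0.4348, -0.1215, 0.1928]
eef_rot: [-0.0, 1.0, -0.022, 0.0]
wrist_force: [0.0, -1.0, -0.4]
opening: -0.001
grasp_force: 0.0
t 1.10 tcp stage mm [-204.4 -164.1] z 192.8 yaw rel stage -0.1 F stage [ 0.1 -1.  -0.4] op -0.00
[-0.12111408 -0.16844307] 0.0474601574242115
```

View pics/w1.png

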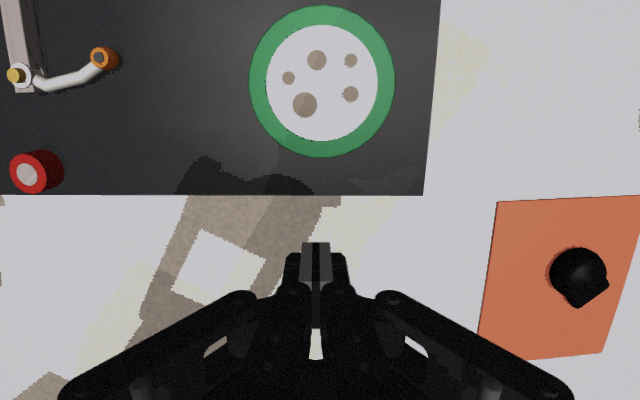

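```bash
python3 -m pendant '[[-0.2,-0.4,3,0],[-0.2,-0.4,6,0],[-0.2,-0.4,8.5,0],[-0.2,-0.4,9.5,0],[-0.2,-0.4,9.6,0],[-0.2,-0.4,9.6,0]]'; python3 -c "
from h import *
state()"
```

```text
time_s: 1.65
eef_pos: [0.4322, -0.1201, 0.0973]
eef_rot: [-0.0, 1.0, -0.021, -0.0]
wrist_force: [0.1, -0.4, -0.4]
opening: -0.001
grasp_force: 0.0
t 1.65 tcp stage mm [-207.1 -162.9] z 97.3 yaw rel stage -0.0 F stage [ 0.2 -0.4 -0.4] op -0.00
```

The wrist view shows the puck centred at (322,80) and clear of the tool; the shut fingers form a flat pusher. I'll line up in y, approach, then push gently towards the fence.

```bash
python3 -m pendant '[[0,0.3,0,0],[0.5,0.5,0,0],[1,0.5,0,0],[1.5,0.5,0,0],[1.9,0.5,0,0],[2.1,0.5,0,0],[2.3,0.5,0,0],[2.5,0.5,0,0],[2.7,0.5,0,0],[2.9,0.5,0,0],[3.1,0.5,0,0],[3.3,0.5,0,0]]'; python3 -c "
from h import *
state()"
```

```text
time_s: 2.65
eef_pos: [0.465, -0.1263, 0.0972]
eef_rot: [-0.0, 1.0, -0.021, -0.0]
wrist_force: [-1.8, -0.3, 0.1]
opening: 0.001
grasp_force: 0.3
t 2.65 tcp stage mm [-174.  -167.7] z 97.2 yaw rel stage 0.0 F stage [-1.8 -0.4  0.1] op 0.00
```

```bash
python3 -m pendant '[[0.3,0,0,0],[0.6,0,0,0],[0.9,0,0,0],[1.2,0,0,0],[1.5,0,0,0],[1.8,0,0,0],[2.1,0,0,0],[2.4,0,0,0],[2.7,0,0,0],[3,0,0,0],[3.3,0,0,0],[3.6,0,0,0]]'; python3 -c "
from h import *
O,M,o=state(); (c,r),_=puck('top',imaging.camera('top')); print((np.array(c)-O)@M,r)"
```

```text
time_s: 3.65
eef_pos: [0.5013, -0.1279, 0.0973]
eef_rot: [0.0, 1.0, -0.021, -0.0]
wrist_force: [-0.4, -0.3, -0.0]
opening: -0.003
grasp_force: 0.3
t 3.65 tcp stage mm [-137.7 -167.8] z 97.3 yaw rel stage 0.0 F stage [-0.4 -0.3 -0. ] op -0.00
[-0.07070785 -0.14206345] 0.03863368183374405
```

```bash
python3 -m pendant '[[0.3,0,0,0],[0.6,0,0,0],[0.9,0,0,0],[1.2,0,0,0],[1.4,0,0,0],[1.6,0,0,0],[1.8,0,0,0],[2,0,0,0],[2.2,0,0,0],[2.4,0,0,0],[2.4,0,0,0]]'; python3 -c "
from h import *
O,M,o=state()
for n in ('scene','wrist'): (c,r),_=puck(n,imaging.camera(n),o); print((np.array(c)-O)@M,r)"
```

```text
time_s: 4.62
eef_pos: [0.5255, -0.129, 0.0974]
eef_rot: [0.0, 1.0, -0.021, 0.0]
wrist_force: [-0.2, -1.2, -0.7]
opening: -0.003
grasp_force: 0.0
t 4.62 tcp stage mm [-113.5 -167.8] z 97.4 yaw rel stage 0.0 F stage [-0.2 -1.2 -0.7] op -0.00
[-0.05182548 -0.16758305] 0.049755822867155075
[-0.0547456  -0.16840299] 0.04722796753048897
```

```bash
for i in 1; do python3 -m pendant '[[0.1,0,0,0],[0.2,0,0,0],[0.3,0,0,0],[0.3,0,0,0]]' | grep force; python3 -m pendant '[[0.1,0,0,0],[0.1,0,0,0]]'| grep -E "force|eef_pos"; python3 -m pendant '[[0.05,0,0,0],[0.1,0,0,0]]'| grep -E "force|eef_pos"; done
```

```text
wrist_force: [-0.7, -0.4, 1.3]
grasp_force: 0.0
eef_pos: [0.529, -0.129, 0.0972]
wrist_force: [-1.1, 0.5, 0.1]
grasp_force: 0.4
eef_pos: [0.5291, -0.129, 0.0971]
wrist_force: [-6.2, -0.4, 3.7]
grasp_force: 3.3
```

```bash
python3 -m pendant '[[0,0,0,0],[0,0,0,0],[0,0,0,0],[0,0,0,0]]' | grep force;  python3 -c "
from h import *
O,M,o=state()
for n in ('scene','wrist'): (c,r),_=puck(n,imaging.camera(n),o); print((np.array(c)-O)@M,r)"
```

```text
wrist_force: [-4.6, 0.1, 3.6]
grasp_force: 2.5
t 5.72 tcp stage mm [-109.9 -167.7] z 97.1 yaw rel stage 0.0 F stage [-4.6 -0.1  3.6] op 0.00
[-0.04728415 -0.16784598] 0.04997342452406883
[-0.05149097 -0.16849349] 0.047261666506528854
```

The puck is against the fence (wrist estimate about -50, scene about -47). Next I'll back off, lift, go round to the -y side and turn 75°.

```bash
python3 -m pendant '[[-0.5,0,0,0],[-2,0,0,0],[-3,0,-2,0],[-3,1,-5,-5],[-2,3,-6,-12],[0,5,-6,-19],[1,7,-6,-26],[3,7.7,-6,-33],[3.9,7.7,-6,-40],[3.9,7.7,-6,-47],[3.9,7.7,-6,-54],[3.9,7.7,-6,-61]]' >/dev/null; python3 -c "
from h import *
O,M,o=state()"; python3 -m pendant '[[0,0,0,-7],[0,0,0,-14],[0,0,0,-14],[0,0,0,-14]]' >/dev/null;  python3 -c "
from h import *
O,M,o=state()
for n in ('scene','wrist'): (c,r),_=puck(n,imaging.camera(n),o); print((np.array(c)-O)@M,r)"
```

```text
t 6.82 tcp stage mm [ -69.7 -244.8] z 157.2 yaw rel stage 61.4 F stage [-0.6 -0.4  0.3] op 0.00
t 7.15 tcp stage mm [ -69.9 -244.7] z 157.4 yaw rel stage 74.8 F stage [ 0.4 -0.2  1.2] op -0.00
[-0.04633411 -0.1661634 ] 0.048471078276634216
[-0.05164404 -0.1685523 ] 0.04730973392724991
```

```bash
python3 -m pendant '[[0,0,2,0],[0,0,4,0],[0,0,5.5,0],[0,0,6,0],[0.48,-0.13,6,0],[0.97,-0.26,6,0],[1.26,-0.34,6,0],[1.55,-0.41,6,0],[1.84,-0.49,6,0],[2.13,-0.57,6,0],[2.42,-0.65,6,0],[2.7,-0.72,6,0]]' |grep force; python3 -c "
from h import *
O,M,o=state()
for n in ('scene','wrist'): (c,r),_=puck(n,imaging.camera(n),o); print((np.array(c)-O)@M,r)"
```

```text
wrist_force: [-0.5, -0.9, 0.2]
grasp_force: 0.5
t 8.25 tcp stage mm [ -69.8 -216.7] z 97.7 yaw rel stage 75.0 F stage [-0.5 -1.   0.2] op 0.00
[-0.045719   -0.15919875] 0.04845670983195305
[-0.0514984  -0.16086286] 0.047351717948913574
```

```bash
python3 -m pendant '[[0.29,-0.08,0,0],[0.58,-0.16,0,0],[0.87,-0.23,0,0],[1.16,-0.31,0,0],[1.45,-0.39,0,0],[1.74,-0.47,0,0],[2.03,-0.54,0,0],[2.32,-0.62,0,0],[2.61,-0.7,0,0],[2.9,-0.78,0,0],[3.19,-0.85,0,0],[3.48,-0.93,0,0]]' |grep force; python3 -c "
from h import *
O,M,o=state()
for n in ('scene','wrist'): (c,r),_=puck(n,imaging.camera(n),o); print((np.array(c)-O)@M,r)"
```

```text
wrist_force: [-1.0, -0.7, -0.1]
grasp_force: 0.5
t 9.35 tcp stage mm [ -69.9 -180.5] z 97.3 yaw rel stage 75.0 F stage [-1.  -0.8 -0.1] op 0.01
[-0.04589318 -0.12417582] 0.049325332045555115
[-0.05152607 -0.12470214] 0.04722477123141289
```

```bash
python3 -m pendant '[[0.29,-0.08,0,0],[0.58,-0.16,0,0],[0.87,-0.23,0,0],[1.16,-0.31,0,0],[1.45,-0.39,0,0],[1.74,-0.47,0,0],[2.03,-0.54,0,0],[2.32,-0.62,0,0],[2.61,-0.7,0,0],[2.9,-0.78,0,0],[3.19,-0.85,0,0],[3.48,-0.93,0,0]]' |grep force; python3 -c "
from h import *
O,M,o=state()
for n in ('scene','wrist'): (c,r),_=puck(n,imaging.camera(n),o); print((np.array(c)-O)@M,r)
im=imaging.camera('wrist'); cv2.imwrite('pics/w2.png',im[:,:,::-1])"
```

```text
wrist_force: [-0.6, -0.9, -0.6]
grasp_force: 0.4
t 10.45 tcp stage mm [ -69.9 -144.4] z 97.3 yaw rel stage 75.0 F stage [-0.6 -1.  -0.6] op -0.00
[-0.0459182  -0.08862957] 0.04932915046811104
[-0.0513474  -0.08877293] 0.04726791009306908
```

View pics/w2.png

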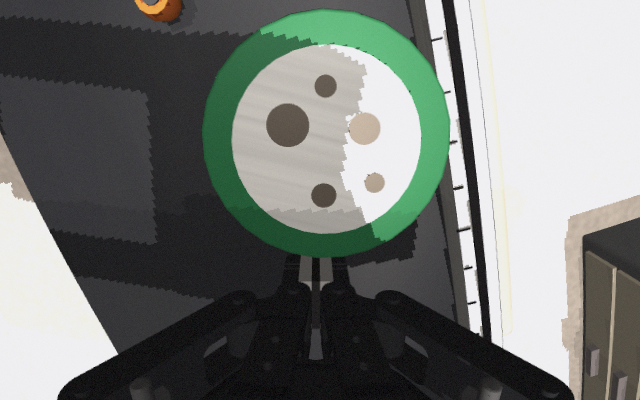

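The puck (centre about (326,130)) bears on the fence at its right edge, and the roller is ahead at (158,5). I'll move up to the roller, then slow down.

```bash
python3 -m pendant '[[0.29,-0.08,0,0],[0.58,-0.16,0,0],[0.87,-0.23,0,0],[1.16,-0.31,0,0],[1.45,-0.39,0,0],[1.74,-0.47,0,0],[2.03,-0.54,0,0],[2.32,-0.62,0,0],[2.61,-0.7,0,0],[2.9,-0.78,0,0],[3.09,-0.83,0,0],[3.19,-0.85,0,0]]' |grep force; python3 -m pendant '[[0.15,-0.04,0,0],[0.29,-0.08,0,0],[0.43,-0.12,0,0],[0.58,-0.16,0,0]]' |grep wrist_f;python3 -m pendant '[[0.15,-0.04,0,0],[0.29,-0.08,0,0],[0.43,-0.12,0,0],[0.58,-0.16,0,0]]' |grep wrist_f; python3 -c "
from h import *
O,M,o=state()
for n in ('scene','wrist'): (c,r),_=puck(n,imaging.camera(n),o); print((np.array(c)-O)@M,r)"
```

```text
wrist_force: [-1.0, -1.4, 0.3]
grasp_force: 0.5
wrist_force: [0.2, -0.5, 0.1]
wrist_force: [-1.8, -3.2, 0.6]
t 12.27 tcp stage mm [-70.1 -99.7] z 97.3 yaw rel stage 75.0 F stage [-1.7 -3.2  0.6] op 0.00
[-0.04514983 -0.04261772] 0.04964135214686394
[-0.05107149 -0.044019  ] 0.04713781550526619
```

```bash
for k in 1; do python3 -m pendant '[[0.1,-0.03,0,0],[0.19,-0.05,0,0],[0.29,-0.08,0,0],[0.39,-0.1,0,0],[0.48,-0.13,0,0]]' |grep wrist_f; python3 -m pendant '[[0.1,-0.03,0,0],[0.19,-0.05,0,0],[0.29,-0.08,0,0],[0.39,-0.1,0,0],[0.48,-0.13,0,0]]' |grep wrist_f; python3 -m pendant '[[0.1,-0.03,0,0],[0.19,-0.05,0,0],[0.29,-0.08,0,0],[0.39,-0.1,0,0],[0.48,-0.13,0,0]]' |grep wrist_f; done; python3 -c "
from h import *
O,M,o=state()
for n in ('scene','wrist'): (c,r),_=puck(n,imaging.camera(n),o); print((np.array(c)-O)@M,r)"
```

```text
wrist_force: [-4.4, -6.7, 2.1]
wrist_force: [-4.9, -6.8, 2.4]
wrist_force: [-3.8, -5.7, 2.2]
t 13.62 tcp stage mm [-70.7 -85.8] z 97.2 yaw rel stage 75.0 F stage [-3.6 -5.8  2.2] op -0.00
[-0.04614249 -0.02867479] 0.04907983914017677
[-0.05107604 -0.03037852] 0.04724879190325737
```

```bash
python3 -m pendant '[[0.1,-0.03,0,0],[0.19,-0.05,0,0],[0.29,-0.08,0,0],[0.39,-0.1,0,0],[0.48,-0.13,0,0]]' |grep wrist_f; python3 -m pendant '[[0.1,-0.03,0,0],[0.19,-0.05,0,0],[0.29,-0.08,0,0],[0.39,-0.1,0,0],[0.48,-0.13,0,0]]' |grep wrist_f; python3 -m pendant '[[0.05,-0.013,0,0],[0.1,-0.03,0,0],[0.15,-0.04,0,0],[0.19,-0.05,0,0]]' |grep wrist_f; python3 -c "
from h import *
O,M,o=state()
for n in ('scene','wrist'): (c,r),_=puck(n,imaging.camera(n),o); print((np.array(c)-O)@M,r)"
```

```text
wrist_force: [-4.9, -4.7, 2.2]
wrist_force: [-3.9, -4.1, 2.0]
wrist_force: [-3.8, -4.4, 1.4]
t 14.88 tcp stage mm [-70.8 -73.4] z 97.1 yaw rel stage 75.0 F stage [-3.6 -4.6  1.4] op -0.00
[-0.04551102 -0.01702086] 0.04966920241713524
[-0.05095846 -0.01812055] 0.04721991717815399
```

Now 0.5 mm steps, with the force read often.

```bash
for k in 1; do python3 -m pendant '[[0.05,-0.01,0,0],[0.1,-0.03,0,0]]' |grep wrist_f; python3 -m pendant '[[0.05,-0.01,0,0],[0.1,-0.03,0,0]]' |grep wrist_f; python3 -m pendant '[[0.05,-0.01,0,0],[0.1,-0.03,0,0]]' |grep wrist_f;python3 -m pendant '[[0.05,-0.01,0,0],[0.1,-0.03,0,0]]' |grep wrist_f; done; python3 -c "
from h import *
O,M,o=state()"
```

```text
wrist_force: [-3.6, -4.2, 1.4]
wrist_force: [-2.3, -3.0, -0.3]
wrist_force: [-1.2, -1.5, -0.8]
wrist_force: [-1.0, -0.8, -0.4]
t 15.65 tcp stage mm [-70.  -68.5] z 97.3 yaw rel stage 75.0 F stage [-1.  -0.9 -0.4] op 0.00
```

```bash
python3 -m pendant '[[0.05,-0.01,0,0]]' |grep wrist_f; python3 -m pendant '[[0.05,-0.01,0,0]]' |grep wrist_f; python3 -m pendant '[[0.05,-0.01,0,0]]' |grep wrist_f;python3 -m pendant '[[0.05,-0.01,0,0]]' |grep wrist_f;python3 -c "
from h import *
O,M,o=state()
for n in ('scene','wrist'): (c,r),_=puck(n,imaging.camera(n),o); print((np.array(c)-O)@M,r)"
```

```text
wrist_force: [-0.8, -1.9, -0.5]
wrist_force: [-1.2, -1.0, -0.3]
wrist_force: [-1.5, -1.1, 0.5]
wrist_force: [-2.1, -1.6, -0.7]
t 15.98 tcp stage mm [-69.9 -66.6] z 97.3 yaw rel stage 75.0 F stage [-2.  -1.7 -0.7] op 0.00
[-0.04547226 -0.00961955] 0.04955533146858215
[-0.05099603 -0.01083708] 0.04723312705755234
```

```bash
python3 -m pendant '[[0.05,-0.01,0,0]]' |grep wrist_f; python3 -m pendant '[[0.05,-0.01,0,0]]' |grep wrist_f; python3 -m pendant '[[0,0,0,0]]' |grep wrist_f;python3 -c "
from h import *
O,M,o=state()"
```

```text
wrist_force: [-2.0, -3.5, -0.3]
wrist_force: [-1.6, -6.5, -0.1]
wrist_force: [-1.2, -3.8, 0.3]
t 16.33 tcp stage mm [-69.9 -66.2] z 97.4 yaw rel stage 75.0 F stage [-1.  -3.9  0.3] op 0.00
```

```bash
python3 -m pendant '[[0.03,-0.01,0,0],[0.03,-0.01,0,0]]' |grep wrist_f; python3 -m pendant '[[0.02,-0.005,0,0],[0.02,-0.005,0,0]]' |grep wrist_f; python3 -c "
from h import *
O,M,o=state()"
```

```text
wrist_force: [-2.4, -4.8, 0.3]
wrist_force: [-2.5, -7.1, 0.4]
t 16.67 tcp stage mm [-69.9 -66.2] z 97.4 yaw rel stage 75.0 F stage [-2.2 -7.2  0.4] op 0.00
```

The TCP is stalled while the force rises, so that's the stop bar. I'll press a little firmer and hold.

```bash
python3 -m pendant '[[0.02,-0.005,0,0],[0.03,-0.01,0,0],[0.03,-0.01,0,0]]' |grep wrist_f; python3 -m pendant '[[0.02,-0.005,0,0],[0.03,-0.01,0,0],[0.03,-0.01,0,0]]' |grep wrist_f;  python3 -c "
from h import *
O,M,o=state()
im=imaging.camera('wrist'); cv2.imwrite('pics/w3.png',im[:,:,::-1])"
```

```text
wrist_force: [-2.5, -7.2, -0.3]
wrist_force: [-2.6, -8.9, -0.4]
t 17.17 tcp stage mm [-69.9 -66.1] z 97.4 yaw rel stage 75.0 F stage [-2.2 -9.  -0.4] op 0.00
```

View pics/w3.png

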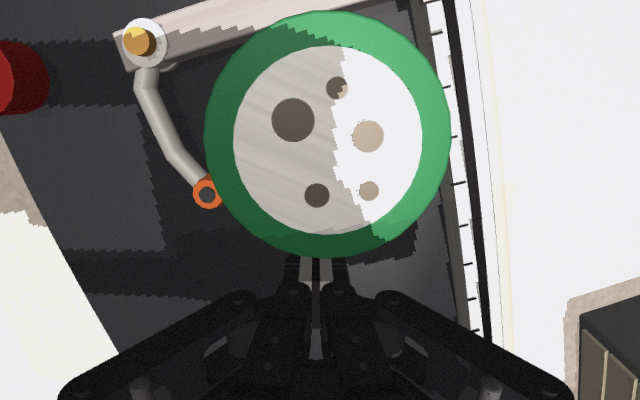

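The puck is home: it touches the stop bar (top) and the fence (right), and the roller bears on it at (207,193). I'll hold, then retreat slowly along the push normal.

```bash
python3 -m pendant '[[0.03,-0.01,0,0],[0.03,-0.01,0,0],[0.03,-0.01,0,0],[0.03,-0.01,0,0],[0.03,-0.01,0,0]]' |grep wrist_f; python3 -m pendant '[[-0.03,0,0,0],[-0.06,0,0,0],[-0.1,0,0,0],[-0.15,0,0,0],[-0.25,0,0,0],[-0.5,0,0,0],[-1,0,0,0],[-2,0,0,0],[-3,0,0,0],[-3,0,-2,0],[-3,0,-5,0],[-3,0,-5,0]]' >/dev/null;  python3 -c "
from h import *
O,M,o=state()
for n in ('scene','wrist'): (c,r),_=puck(n,imaging.camera(n),o); print((np.array(c)-O)@M,r)
im=imaging.camera('wrist'); cv2.imwrite('pics/w4.png',im[:,:,::-1])"
```

```text
wrist_force: [-2.6, -8.4, -0.7]
t 18.63 tcp stage mm [-74.9 -95. ] z 152.6 yaw rel stage 75.0 F stage [ 2.7 -0.6  1.2] op -0.00
[-0.04546033 -0.00884814] 0.04979472607374191
[-0.05012391 -0.01106182] 0.04788901284337044
```

View pics/w4.png

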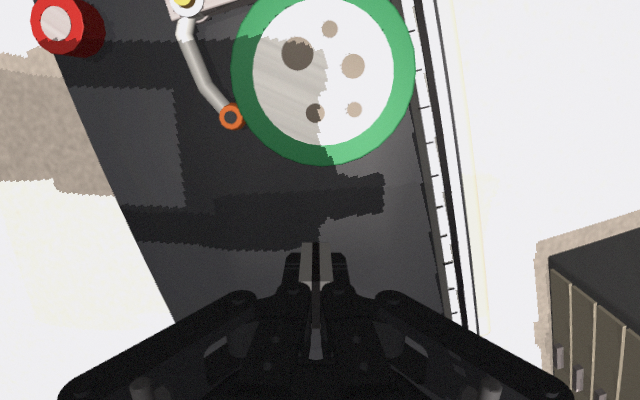

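The puck stayed home (centre about (325,75)) with the roller bearing on it at (231,117). Handing in.

```bash
python3 -c "
from bench import workorder
print(workorder.hand_in())"
```

```text
the job is handed in; nothing more can be done
None
```

The specimen is loaded: flat on the plate, against the fence and home on the stop bar with the roller bearing on it. The hardest push I measured was about 9 N, the gripper is clear, and the job was handed in at about 19 s; the verdict was not shown.

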